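Move the stamp caddy to the other folding hook

TASK

Swing the empty folding hook fully out and press it home against its stop with a steady push of about 10 N for half a second. Then carry the stamp caddy over from its hook to that one, without setting it down, and leave it hanging upright, seated between the two ribs. Last, fold the emptied hook back by the board and press it home the same way; never push a hook with more than 20 N, lower the caddy softly, do not tip or drop it, and leave the other things on the table alone.

Things in the scene. Friction and masses are not known exactly. Their poses are not given: they have to be found in the camera images.
- board: Fixed wooden hook board, 480 mm wide, 15 mm thick, standing on edge on the table, top edge at z = 190 mm. Origin on the table under the middle of its face; its x axis points out of the face (away from the robot), y along the board, z up.
- hinge_a (a point): Point on the upright hinge axis of hook a (green, carries the caddy at the start), level with its arm's top (z 195 mm), 24 mm in front of the board's face; axes as the board's. The arm is 12 mm wide, 10 mm high, level, and runs out from the axis. On it stands a round upturned tip, 12 mm thick, centred 85 mm from the axis, top 30 mm above the arm's top, so above the board's edge.
- hinge_b (a point): The same point on hook b (blue, empty; otherwise identical). The hooks are 240 mm apart and may stand either way round. On each arm's top are two round ribs 3.5 mm high, centred 39 and 61 mm from the axis; the seat for hanging is the 16 mm gap between them, its middle 50 mm from the axis.
- hook_a (a joint): Hook a: 0 = folded along the board (arm towards the board's +y) on its stop; 1.57 = swung out (towards board +x) on its open stop, where it starts. Stiff, stays where left, about 2 N at the tip turns it. Fitted by hand: its whole swing, both stops together, is turned up to 0.18 rad either way from square to the board. Measured poses do not show this: feel for the stops.
- hook_b (a joint): Hook b: same meaning, same stiffness, and its own unknown turn of up to 0.18 rad. Starts folded or nearly so, between 0 and 0.3.
- caddy_grip (a point): Middle of the wooden grip on top of the stamp caddy's arch: a block 14 mm across (y), 34 mm long (x), 40 mm high (z). x runs along the arm it hangs on, y across it; it hangs a few mm and up to 0.1 rad off the arm's line at the start.
- caddy_hang (a point): Middle of the underside of the arch's flat top bar (10 x 30 x 6 mm in x, y, z), 30 mm below the grip's middle; it rests on the arm. At its ends the arch slopes down about 45 degrees to legs 84 mm apart. The yellow tray below (56 x 90 x 40 mm) has its rim 66 mm under this point: a hook and its tip pass through this opening along x.
- ink_pad_mid (a point): Middle of a rainbow ink pad 75 x 75 x 13 mm lying on the table (leave it).
- tag_stack_mid (a point): Middle of a stack of pale tags 100 x 55 x 12 mm on the table (leave it).
- wood_stamp_mid (a point): Middle of a small wooden stamp 45 x 20 x 48 mm standing on the table (leave it).
- glue: White glue bottle, 40 mm across, 100 mm high, origin under its middle (leave it).
- caddy: The whole caddy, 0.2 to 0.35 kg, one rigid piece. Origin and axes as caddy_hang.
Things that resemble listed ones, but are neither listed nor needed, are in the scene too. Of the things that look like the caddy, the smaller one is meant.

How it is judged:
On the way, in this order (a step that is already met when the one before it is completed fails the run):
1. the empty hook b is swung out to within 0.04 rad of its open stop and pressed home by the fingers with over 6 N, while the caddy still hangs on hook a (value of joint hook_b above 1.53 rad and horizontal distance between caddy_hang and hinge_a below 0.065 m and contact force between the fingers and hook_b above 6 N), for 0.2 s.
2. the caddy hangs on hook b, seated between the ribs (horizontal distance between caddy_hang and hinge_b between 0.044 and 0.056 m and z of caddy_hang in the frame of hinge_b between -0.004 and 0.0025 m and angle between caddy_hang's own z axis and vertical below 0.1 rad and contact force between the fingers and caddy below 0.1 N), for 0.2 s.
3. the emptied hook a is folded to within 0.04 rad of its fold stop and pressed home by the fingers with over 6 N (value of joint hook_a below 0.04 rad and contact force between the fingers and hook_a above 6 N), for 0.2 s.
At the end, for the whole second after the job is handed in: Hook a is folded to within 0.04 rad of its fold stop, hook b is still swung out to within 0.1 rad of its open stop, and the caddy hangs on hook b at rest and upright (within 0.1 rad), its arch on the arm between the ribs (44 to 56 mm from the hinge axis, bar resting on the arm's top within 2.5 mm) (value of joint hook_a below 0.04 rad and value of joint hook_b above 1.47 rad and horizontal distance between caddy_hang and hinge_b between 0.044 and 0.056 m and z of caddy_hang in the frame of hinge_b between -0.004 and 0.0025 m and angle between caddy_hang's own z axis and vertical below 0.1 rad and linear speed of caddy below 0.03 m/s); the robot touches nothing.
It fails at once if the fingers press on a hook with more than 20 N (contact force between the fingers and hook_a above 20 N or contact force between the fingers and hook_b above 20 N).
It fails at once if the caddy is forced against a hook with more than 25 N (contact force between caddy and hook_a above 25 N or contact force between caddy and hook_b above 25 N).
It fails at once if the caddy is tipped by more than 0.6 rad, dropped or set down on the table (angle between caddy_hang's own z axis and vertical above 0.6 rad or height (world z) of caddy_hang below 0.15 m).
It fails at once if a bystander is moved by more than 20 mm (distance of any of ink_pad_mid, tag_stack_mid, wood_stamp_mid, glue from where it was at the start of the episode above 0.02 m).
It also fails if it takes over 72 s, if anything falls off the work surface, if the arm or the gripper's body presses on something with over 40 N, if the wrist force passes 120 N, or if a joint passes its speed limit or range.

ROBOT

A 6-joint arm with a two-finger parallel gripper is mounted at the origin on the work surface. World frame = base frame: x ahead of the robot, y to its left, z up, the work surface at z = 0. Lengths are in m, angles in rad, forces in N, time in s.
With the tool pointing down it reaches from about 0.35 to 0.775 m from the base axis. Payload 5.5 kg.
Tool frame: the origin (TCP) lies between the finger pads; the fingertips stand 8 mm ahead of it and the grasp point (between the pads) lies 11 mm behind it; z points along the fingers, y is the line along which they close (so a half turn about z gives the same grasp; the last joint's range is limited). The gripper opens to 85 mm and grips with 20 to 120 N. Pads are 22 mm wide; open, the fingers measure 114 mm over their backs; the gripper's body (76 mm by 85 mm) begins 54 mm behind the grasp point. The pads swing forward as they close: fully open they stand 13 mm farther back than shut.
Start: joints at [1.122, 0.313, 0.046, 1.304, 0, 1.431], TCP at [0.175, 0.548, 0.239] pointing down, gripper open.
Joint ranges: [-2.76, 2.76], [-0.86, 1.69], [-1.03, 1.26], [-2.2, 2.34], [-1.47, 1.5], [-3.14, 3.14]. Speed limits (rad/s): [2.57, 2.57, 3.14, 3.14, 3.14, 3.14].

INTERFACE

Orientations are given as a unit quaternion [x, y, z, w].
In Python, from bench import * gives the robot as it stands.
- The arm moves only by the tool jog_arm, never from a script. Its argument "rows" is a list of rows, each a list of 6 numbers: the shift along the tool's x, y, z in mm, then the turn, a rotation vector about the tool's x, y, z in rad. A call has 1 to 12 rows; each row is the pose to reach, as a shift and turn from the pose commanded when the call began, along the tool's axes at that moment; what a row does not reach only later rows make up. A row lasts 1/8 s, in which the tool goes at most 62.5 mm and 10.7 degrees, less where a joint would pass 70% of its speed; a pose out of reach is approached as far as the arm can. A call with a gripper value outside its range is refused whole. "gripper" is the closure, from 0 (fully open) to 1 (shut), set as the call begins (left out, the last holds). The fingers move at their own pace and stop on an object; "newtons" is the grip in N (left out, the last holds). Time passes only in rows, so rows that repeat a pose let the fingers close. It gives the time, the measured TCP pose, the force, the opening and the grip force at its end, in the units of the state.
- state(): the state, without advancing time (a new reading comes with each control period).
- read_camera(name): name is "scene" or "side" or "wrist"; returns a dict with "image" (384x512x3 uint8, red, green, blue), "fov_y" (degrees; the focal length in pixels is half the picture's height over the tangent of half this angle, whatever the lens; pixels are square), "cx", "cy" (the principal point, pixels), "rvec" (rotation vector, rad) and "tvec" (3), from world to camera coordinates, as OpenCV has them. Camera axes: x right, y down, z forward; pixel columns grow to the right and rows downward; lengths in m; the calibration is good to about 2 mm. The wrist camera is an equidistant fisheye: a pixel r from the principal point sees the ray r / f radians off the axis. A picture is of the moment at which its call begins. There is no depth.
- hand_in(): hands the job in; it is judged then, once.
Trained networks look in a picture, given as the dict that the camera call returned (one of the last four; its "shot" number tells which), for a name from the list of things; names that differ only in an ending like _2 or _b are one class to them, and where a whole thing is asked for, a point or a joint stands for the part that bears it (a point fixed in the world has none). Each returns a list of dicts, best first, with "score" (0 to 1); they miss things now and then, are a little off and sometimes report something else, mostly with a low value. They report only what shows in the picture. A call takes as long as a camera call. They do not tell look-alikes from the thing itself.
- boxes_of(picture, target): "box" ([left, top, right, bottom] as shares, 0 to 1, of the picture: columns of its width, rows of its height, round what is visible of it).
- tip_of(picture, target): "xy" ([column, row] as shares, 0 to 1, of the picture: columns of its width, rows of its height: a listed point, or the origin of a listed thing).
The state is a dict: "time_s": time; "joint_pos": joint angles; "joint_vel": joint speeds; "tau": joint torques, N m; "tcp_pos": TCP position; "orientation": TCP orientation; "wrist_force": force on the tool from outside, world axes, zero at the start; "ft_torque": the same for the moment, N m; "finger_gap": finger opening in m; "grasp_force": force on a finger pad.
Only numpy, scipy, OpenCV 4.12 (cv2) and the standard library are available. Lean on these libraries where they do the work, as an engineer would, in place of code of your own. Each camera call takes 0.05 s, during which the arm holds its last target. There are 200 camera calls.

## Working session

There is one attempt and no reset: what is moved stays moved. The work goes in short steps, Python scripts to look and compute and a tool call to move; the robot and the scene stay as the last step left them, time stands still between calls to the robot, and variables do not carry over. Pictures are saved under pics/ and viewed, at most 10 in all, crops included, and the job is handed in when it is done.

Besides the shell and the picture viewer there is one more tool, called after "Request:" in YAML: its name, and indented under it one key for each argument. jog_arm: Moves the arm, as the interface text tells. Its arguments: {"type":"object","properties":{"rows":{"type":"array","items":{"type":"array","items":{"type":"number"}}},"gripper":{"type":"number"},"newtons":{"type":"number"}},"required":["rows"]}

```bash
mkdir -p pics; cat > h.py <<'E'
from bench import *
import numpy as np, cv2
from scipy.spatial.transform import Rotation as R
def K(p):
    h=p["image"].shape[0]; f=h/2/np.tan(np.radians(p["fov_y"])/2); return f
def ray(p,u,v):
    f=K(p); x,y=u-p["cx"],v-p["cy"]
    if p.get("name")=="wrist":
        r=np.hypot(x,y); t=r/f; d=np.array([np.sin(t)*x/max(r,1e-9),np.sin(t)*y/max(r,1e-9),np.cos(t)])
    else: d=np.array([x/f,y/f,1]); d/=np.linalg.norm(d)
    M=cv2.Rodrigues(np.array(p["rvec"],float))[0]; t=np.array(p["tvec"],float).ravel()
    return -M.T@t, M.T@d
def proj(p,X):
    M=cv2.Rodrigues(np.array(p["rvec"],float))[0]; c=M@np.array(X)+np.array(p["tvec"],float).ravel(); f=K(p)
    if p.get("name")=="wrist":
        r=np.hypot(c[0],c[1]); th=np.arctan2(r,c[2]); return p["cx"]+f*th*c[0]/r,p["cy"]+f*th*c[1]/r
    return p["cx"]+f*c[0]/c[2],p["cy"]+f*c[1]/c[2]
def onz(p,u,v,z):
    o,d=ray(p,u,v); return o+d*(z-o[2])/d[2]
def tri(obs):
    A=np.zeros((3,3));b=np.zeros(3)
    for p,u,v in obs:
        o,d=ray(p,u,v);P=np.eye(3)-np.outer(d,d);A+=P;b+=P@o
    X=np.linalg.solve(A,b); return X,[np.linalg.norm((np.eye(3)-np.outer(ray(p,u,v)[1],ray(p,u,v)[1]))@(X-ray(p,u,v)[0])) for p,u,v in obs]
def cam(n):
    p=dict(read_camera(n)); p["name"]=n; return p
def save(p,fn,crop=None,s=1):
    im=p["image"][:,:,::-1]
    if crop: l,t,r,b=crop; im=im[t:b,l:r]
    cv2.imwrite("pics/"+fn,cv2.resize(im,None,fx=s,fy=s,interpolation=cv2.INTER_CUBIC))
E
cat > a.py <<'E'
from h import *
s=state(); print({k:np.round(v,3) for k,v in s.items()})
ims=[]
for n in ["scene","side","wrist"]:
    p=cam(n); ims.append(p["image"][:,:,::-1])
    o,_=ray(p,0,0); print(n,"cam at",np.round(o,3),"f",K(p),p["cx"],p["cy"])
    for t in ["hinge_a","hinge_b","caddy_grip","caddy_hang","board","ink_pad_mid","tag_stack_mid","wood_stamp_mid","glue"]:
        print(" ",t,[(np.round(np.array(d["xy"])*[512,384],1).tolist(),round(d["score"],2)) for d in tip_of(p,t)[:4]])
    if n!="wrist":
        print("  hooks",[(np.round(np.array(d["box"])*[512,384,512,384]).tolist(),round(d["score"],2)) for d in boxes_of(p,"hook_a")[:4]])
    np.save(f"{n}.npy",p,allow_pickle=True)
cv2.imwrite("pics/scene.png",cv2.resize(ims[0],(800,600),interpolation=cv2.INTER_CUBIC))
cv2.imwrite("pics/side.png",cv2.resize(ims[1],(800,600),interpolation=cv2.INTER_CUBIC))
E
python3 a.py
```

```text
{'time_s': np.float64(0.0), 'joint_pos': array([ 1.122,  0.314,  0.045,  1.304, -0.   ,  1.431]), 'joint_vel': array([ 0.002,  0.002,  0.   , -0.   ,  0.   , -0.   ]), 'tau': array([-2.0000e-03, -4.8063e+01,  2.9853e+01,  1.9000e-02, -0.0000e+00,
       -0.0000e+00]), 'tcp_pos': array([0.175, 0.547, 0.238]), 'orientation': array([ 0.154,  0.988, -0.001, -0.   ]), 'wrist_force': array([ 0.815,  0.449, -0.75 ]), 'ft_torque': array([-0.005,  0.022,  0.01 ]), 'grasp_force': np.float64(0.0), 'finger_gap': np.float64(0.085)}
scene cam at [ 0.961 -0.65   0.749] f 369.586843616862 256.5918931990119 189.8162361421927
  hinge_a [([196.9, 209.5], 0.54), ([208.5, 221.3], 0.46), ([266.5, 170.1], 0.45)]
  hinge_b [([196.9, 209.5], 0.54), ([208.5, 221.3], 0.46), ([266.5, 170.1], 0.45)]
  caddy_grip [([209.6, 211.6], 0.87), ([82.6, 217.1], 0.82)]
  caddy_hang [([81.8, 231.9], 0.67), ([210.2, 219.5], 0.65)]
  board [([229.9, 245.1], 0.74), ([263.0, 172.0], 0.27)]
  ink_pad_mid [([269.9, 257.0], 0.91)]
  tag_stack_mid [([203.0, 304.8], 0.58)]
  wood_stamp_mid [([302.8, 226.6], 0.67)]
  glue [([325.3, 187.0], 0.77)]
  hooks [([267.0, 152.0, 295.0, 188.0], 0.84), ([195.0, 211.0, 228.0, 233.0], 0.71)]
side cam at [-0.237 -0.749  0.863] f 467.0407279847824 252.31313952350547 198.49268883390863
  hinge_a []
  hinge_b []
  caddy_grip []
  caddy_hang [([317.0, 218.1], 0.69)]
  board [([266.6, 264.2], 0.85)]
  ink_pad_mid []
  tag_stack_mid [([342.2, 287.8], 0.62)]
  wood_stamp_mid []
  glue [([201.9, 193.4], 0.62)]
  hooks [([234.0, 159.0, 251.0, 193.0], 0.53), ([299.0, 202.0, 332.0, 237.0], 0.5)]
wrist cam at [0.104 0.57  0.373] f 297.3186396354542 253.08382730130978 194.453730776972
  hinge_a []
  hinge_b []
  caddy_grip []
  caddy_hang []
  board []
  ink_pad_mid []
  tag_stack_mid []
  wood_stamp_mid []
  glue []
```

View pics/scene.png

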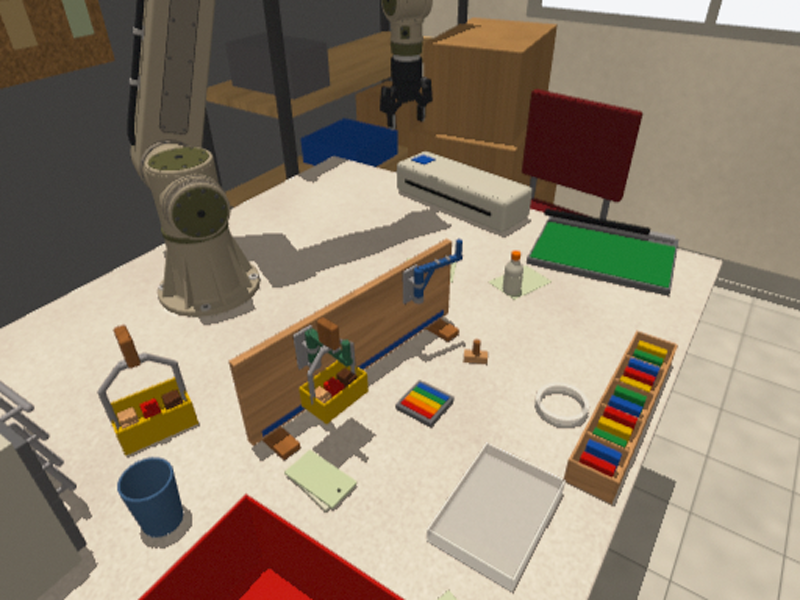

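View pics/side.png

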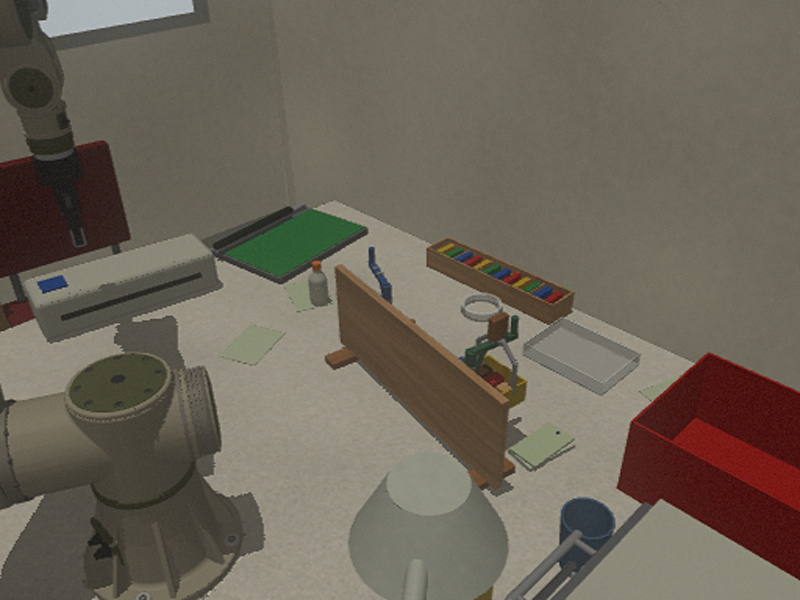

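The scene shows two caddies: one at about (150,400), larger and standing on the table, and one at about (335,375), smaller and hanging on the green hook (340,350). The hanging one fits "smaller, on hook a". The blue hook b is at (430,270), folded towards the board's left end. Next I'll get coarse positions.

```bash
cat > b.py <<'E'
from h import *
S=np.load("scene.npy",allow_pickle=True).item();D=np.load("side.npy",allow_pickle=True).item()
k=1/1.5625
a=onz(S,233*k,363*k,.19);b=onz(S,451*k,241*k,.19);print("scene top corners",a,b,np.linalg.norm(a-b))
a=onz(D,508*k,403*k,.19);b=onz(D,338*k,266*k,.19);print("side top corners",a,b,np.linalg.norm(a-b))
print("bluetip",tri([(S,459*k,241*k),(D,372*k,249*k)]))
print("greentip",tri([(S,342*k,331*k),(D,515*k,319*k)]))
print("grip top",tri([(S,327*k,330*k),(D,498*k,322*k)]))
for t,u,v,z in [("pad",269.9,257,.0065),("tags",203,304.8,.006),("stamp",302.8,226.6,.024),("glue",325.3,187,0),("bottlefoot",210.2,219.5,.195),("bighang",82,232,.2)]: print(t,onz(S,u,v,z))
E
python3 b.py
```

```text
scene top corners [ 0.41965527 -0.27664097  0.19      ] [0.51127125 0.18947745 0.19      ] 0.47503670110913626
side top corners [ 0.41679179 -0.28356991  0.19      ] [0.50088495 0.18615723 0.19      ] 0.47719518469189703
bluetip (array([0.55056826, 0.14542408, 0.22320437]), [np.float64(0.0010459509978875724), np.float64(0.0010459509978876151)])
greentip (array([ 0.54480637, -0.1858322 ,  0.23340018]), [np.float64(0.00791464875833063), np.float64(0.00791464875833066)])
grip top (array([ 0.517652  , -0.18029438,  0.22932349]), [np.float64(0.0006782578517480089), np.float64(0.0006782578517478378)])
pad [ 0.59357123 -0.04237376  0.0065    ]
tags [ 0.5418166  -0.26225056  0.006     ]
stamp [0.61863162 0.09909556 0.024     ]
glue [0.57599074 0.34966977 0.        ]
bottlefoot [ 0.50984754 -0.17239591  0.195     ]
bighang [ 0.30490626 -0.36349257  0.2       ]
```

```bash
python3 - <<'E'
from h import *
S=np.load("scene.npy",allow_pickle=True).item()
save(S,"crop.png",(140,140,310,270),4.5)
E
```

```text
(no output)
```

View pics/crop.png

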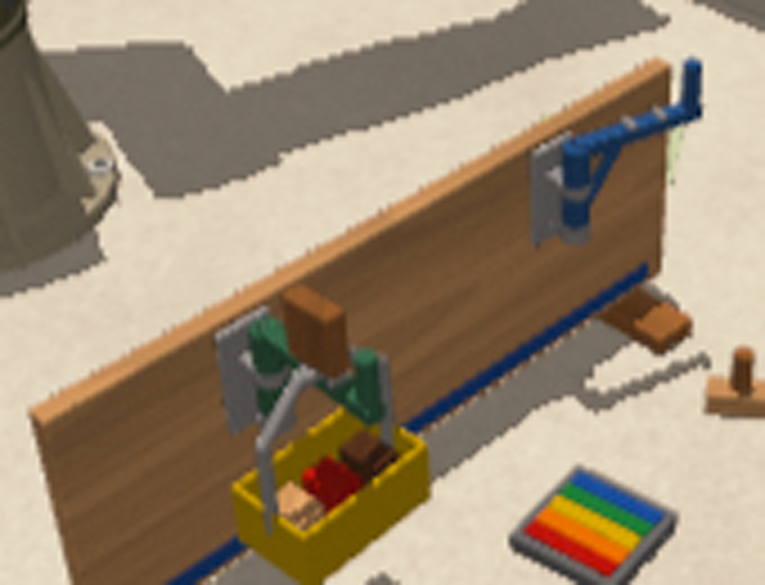

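The crop confirms it: the small hanging caddy has its grip at crop (315,330). Hook b's hinge is at (575,145) and its tip at (692,65); hook a's hinge is at (268,330) and its tip at (367,355). Hook a is swung out and hook b is folded.

```bash
cat > c.py <<'E'
from h import *
S=np.load("scene.npy",allow_pickle=True).item();W=np.load("wrist.npy",allow_pickle=True).item()
f=lambda x,y:(140+x/4.5,140+y/4.5)
for n,x,y,z in [("hb",575,145,.195),("tb",692,65,.225),("ha",268,330,.195),("ta",367,355,.225)]: print(n,np.round(onz(S,*f(x,y),z),4))
s=state(); M=R.from_quat(s["orientation"]).as_matrix(); print(M.round(3))
o,d=ray(W,W["cx"],W["cy"]); print("cam in tool",M.T@(o-s["tcp_pos"]),"axis in tool",M.T@d)
E
python3 c.py
```

```text
hb [0.5152 0.0672 0.195 ]
tb [0.5519 0.1436 0.225 ]
ha [ 0.4747 -0.1688  0.195 ]
ta [ 0.5537 -0.1832  0.225 ]
[[-0.953  0.304  0.   ]
 [ 0.304  0.953  0.   ]
 [-0.     0.    -1.   ]]
cam in tool [ 0.07403744 -0.00015711 -0.13393705] axis in tool [-2.89755313e-01  5.53967949e-04  9.57100596e-01]
```

Request:
jog_arm:
  rows:
    - [0, 0, -50, 0, 0, 0]
    - [-454, -267, -60, 0, 0, 0.145]
    - [-454, -267, -60, 0, 0, 0.145]
    - [-454, -267, -60, 0, 0, 0.145]
    - [-454, -267, -60, 0, 0, 0.145]
    - [-454, -267, -60, 0, 0, 0.145]
    - [-454, -267, -60, 0, 0, 0.145]
    - [-454, -267, -60, 0, 0, 0.145]
    - [-454, -267, -60, 0, 0, 0.145]
    - [-454, -267, -60, 0, 0, 0.145]
    - [-454, -267, -60, 0, 0, 0.145]
    - [-454, -267, -60, 0, 0, 0.145]
  gripper: 1
  newtons: 20

```text
time_s: 3.1
tcp_pos: [0.5256, 0.1559, 0.2992]
orientation: [0.225, 0.974, 0.0, -0.0]
wrist_force: [-0.5, 0.5, 0.0]
finger_gap: -0.0002
grasp_force: 0.0
```

```bash
cat > d.py <<'E'
from h import *
import sys
fn=sys.argv[1]
p=cam("wrist"); np.save(fn+".npy",p,allow_pickle=True); save(p,fn+".png",None,1.5)
for t in ["hinge_a","caddy_grip","caddy_hang"]:
    print(" ",t,[(np.round(np.array(d["xy"])*[512,384],1).tolist(),round(d["score"],2)) for d in tip_of(p,t)[:4]])
s=state(); print(s["time_s"],s["tcp_pos"].round(4),s["wrist_force"],s["finger_gap"],s["joint_pos"].round(2))
for n,X in [("hb",(.5152,.0672,.195)),("tb",(.5519,.1436,.225)),("ha",(.4747,-.1688,.195)),("ta",(.5537,-.1832,.225))]: print(n,np.round(proj(p,X),1))
E
python3 d.py w1
```

```text
hinge_a []
  caddy_grip [([7.2, 314.2], 0.93)]
  caddy_hang [([20.6, 297.8], 0.74)]
3.3 [0.5254 0.1565 0.2996] [ 0.19726174  0.35194179 -0.22186108] 0.0001580341187477551 [0.14 0.25 0.11 1.43 0.   0.59]
hb [159.6 227.9]
tb [253.8 243.8]
ha [  5.5 268.7]
ta [ 23.9 333.1]
```

View pics/w1.png

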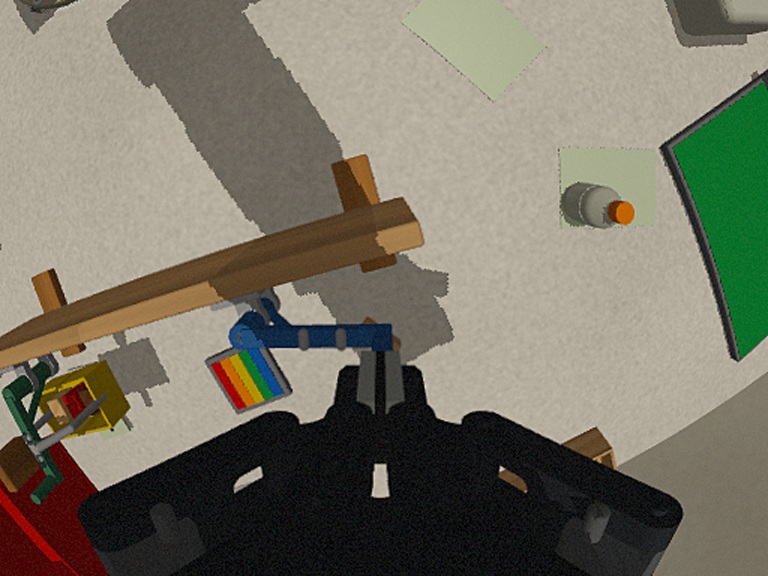

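The wrist picture shows hook b with its hinge at (245,332), ribs at (305,338) and (341,338), and arm end at (390,335). The tip is hidden by the fingertips at (380,365).

```bash
cat > e.py <<'E'
from h import *
W=np.load("w1.npy",allow_pickle=True).item(); k=1/1.5
for n,u,v,z in [("hb",244,330,.195),("r1",305,338,.1985),("r2",341,338,.1985),("end",390,336,.195),("boardcorner",405,198,.19),("boardfacecorner",420,225,.19),("boardface mid",210,283,.19)]:
    print(n,onz(W,u*k,v*k,z).round(4))
for z in (.195,.21,.225): print(np.array(proj(W,(.5519,.1436,z)))*1.5)
for z in (.291,): print("fingertip",np.array(proj(W,(.5254,.1565,z)))*1.5)
E
python3 e.py
```

```text
hb [0.5099 0.074  0.195 ]
r1 [0.5291 0.1064 0.1985]
r2 [0.538  0.1252 0.1985]
end [0.5504 0.1504 0.195 ]
boardcorner [0.4833 0.1918 0.19  ]
boardfacecorner [0.5004 0.1928 0.19  ]
boardface mid [0.4761 0.0677 0.19  ]
[380.5060659  342.82706952]
[380.56925635 353.62239676]
[380.63958779 365.68364852]
fingertip [381.18794123 373.56324956]
```

Request:
jog_arm:
  rows:
    - [0, 0, 45, 0, 0, 0]
    - [0, 0, 80, 0, 0, 0]
    - [0, 0, 88, 0, 0, 0]
    - [0, 0, 88, 0, 0, 0]

```text
time_s: 3.8
tcp_pos: [0.5259, 0.1559, 0.2118]
orientation: [0.225, 0.974, 0.0, -0.0]
wrist_force: [-0.1, 0.4, -0.2]
finger_gap: -0.0002
grasp_force: 0.0
```

```bash
cat > rows.py <<'E'
from h import *
def rows(T,start=None):
    s=state(); M=R.from_quat(s["orientation"]).as_matrix(); p0=s["tcp_pos"]; y0=np.arctan2(M[1,0],M[0,0])
    if start is not None: p0=np.array(start[:3]);y0=np.radians(start[3])
    c,sn=np.cos(y0),np.sin(y0); A=np.array([[c,sn,0],[sn,-c,0],[0,0,-1]]).T
    print("start",s["time_s"],p0.round(4),np.degrees(y0).round(1),"F",s["wrist_force"].round(2))
    out=[]
    for x,y,z,yaw in T:
        d=A.T@(np.array([x,y,z])-p0)*1000; w=-(np.radians(yaw)-y0); w=(w+np.pi)%(2*np.pi)-np.pi
        out.append([round(v,1)+0. for v in d]+[0,0,round(w,3)])
    print(out)
def arc(h,th,z,sgn,off,r=.085):
    # sgn=-1 opening (theta falls), tool x=-t ; sgn=+1 folding
    T=[]
    for a in th:
        b=np.radians(a);u=np.array([np.cos(b),np.sin(b)]);t=sgn*np.array([-u[1],u[0]])
        q=np.array(h)+r*u-off*t; T.append((q[0],q[1],z,a+90))
    return T
E
python3 - <<'E'
from rows import *
rows(arc((.5125,.0705),[64,60,55,50,45,40,35,30,25,20,15,12],.211,-1,.018))
E
```

```text
start 3.8 [0.5259 0.1559 0.2118] 154.0 F [-0.1   0.39 -0.19]
[[np.float64(-7.4), np.float64(2.3), np.float64(0.8), 0, 0, np.float64(0.001)], [np.float64(-13.3), np.float64(3.3), np.float64(0.8), 0, 0, np.float64(0.071)], [np.float64(-20.9), np.float64(4.1), np.float64(0.8), 0, 0, np.float64(0.158)], [np.float64(-28.5), np.float64(4.1), np.float64(0.8), 0, 0, np.float64(0.245)], [np.float64(-36.0), np.float64(3.5), np.float64(0.8), 0, 0, np.float64(0.332)], [np.float64(-43.5), np.float64(2.2), np.float64(0.8), 0, 0, np.float64(0.42)], [np.float64(-50.8), np.float64(0.3), np.float64(0.8), 0, 0, np.float64(0.507)], [np.float64(-58.0), np.float64(-2.2), np.float64(0.8), 0, 0, np.float64(0.594)], [np.float64(-64.9), np.float64(-5.4), np.float64(0.8), 0, 0, np.float64(0.681)], [np.float64(-71.5), np.float64(-9.1), np.float64(0.8), 0, 0, np.float64(0.769)], [np.float64(-77.7), np.float64(-13.4), np.float64(0.8), 0, 0, np.float64(0.856)], [np.float64(-81.3), np.float64(-16.2), np.float64(0.8), 0, 0, np.float64(0.908)]]
```

Request:
jog_arm:
  rows:
    - [-7.5, 2.3, 0.8, 0, 0, 0]
    - [-13.5, 3.3, 0.8, 0, 0, 0.07]
    - [-21, 4, 0.8, 0, 0, 0.158]
    - [-28.5, 4, 0.8, 0, 0, 0.245]
    - [-36, 3.5, 0.8, 0, 0, 0.332]
    - [-43.5, 2.2, 0.8, 0, 0, 0.42]
    - [-51, 0.3, 0.8, 0, 0, 0.507]
    - [-58, -2.2, 0.8, 0, 0, 0.594]
    - [-65, -5.4, 0.8, 0, 0, 0.681]
    - [-71.5, -9, 0.8, 0, 0, 0.769]
    - [-77.7, -13.4, 0.8, 0, 0, 0.856]
    - [-81.3, -16.2, 0.8, 0, 0, 0.908]

```text
time_s: 5.3
tcp_pos: [0.5942, 0.1056, 0.2122]
orientation: [0.63, 0.776, 0.002, 0.001]
wrist_force: [1.8, 2.5, -0.2]
finger_gap: 0.0004
grasp_force: 1.0
```

```bash
python3 d.py w2; python3 - <<'E'
from rows import *
rows(arc((.5125,.0705),[10,8,6,4,2,0,-2,-4],.211,-1,.018))
E
```

```text
hinge_a []
  caddy_grip []
  caddy_hang []
5.5 [0.5929 0.1051 0.2114] [-0.27536259 -0.14752122 -0.5813215 ] -6.358159326017124e-05 [ 0.04  0.37  0.06  1.26 -0.    1.4 ]
hb [119.1 269. ]
tb [175.2 174.9]
ha [100.7 423.5]
ta [162.4 467.8]
start 5.5 [0.5929 0.1051 0.2114] 102.0 F [-0.28 -0.15 -0.58]
[[np.float64(-2.1), np.float64(-0.2), np.float64(0.4), 0, 0, np.float64(0.035)], [np.float64(-5.1), np.float64(0.2), np.float64(0.4), 0, 0, np.float64(0.07)], [np.float64(-8.1), np.float64(0.6), np.float64(0.4), 0, 0, np.float64(0.105)], [np.float64(-11.1), np.float64(0.9), np.float64(0.4), 0, 0, np.float64(0.14)], [np.float64(-14.1), np.float64(1.0), np.float64(0.4), 0, 0, np.float64(0.175)], [np.float64(-17.2), np.float64(1.1), np.float64(0.4), 0, 0, np.float64(0.21)], [np.float64(-20.2), np.float64(1.0), np.float64(0.4), 0, 0, np.float64(0.245)], [np.float64(-23.2), np.float64(0.8), np.float64(0.4), 0, 0, np.float64(0.28)]]
```

View pics/w2.png

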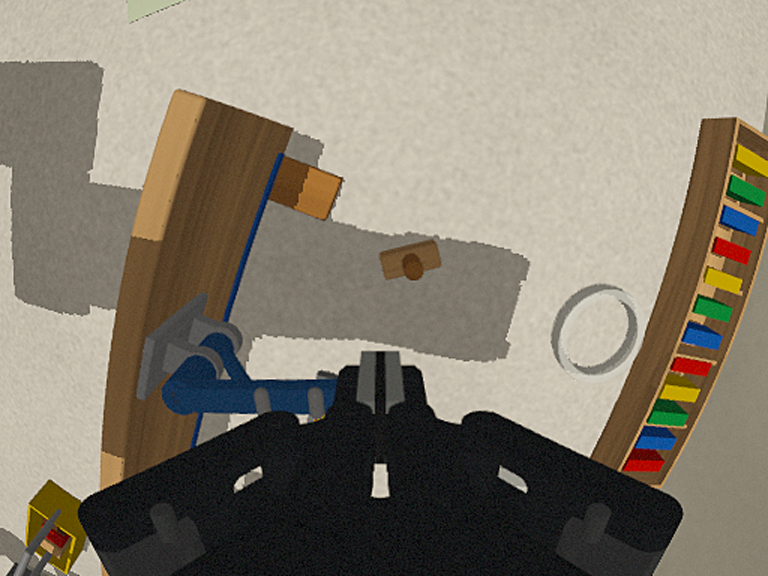

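Hook b followed the fingers: its hinge is at (180,395) and its ribs at (263,402) and (315,403). Next I'll feel for the stop.

Request:
jog_arm:
  rows:
    - [-2, -0.2, 0.4, 0, 0, 0.035]
    - [-5, 0.2, 0.4, 0, 0, 0.07]
    - [-8, 0.6, 0.4, 0, 0, 0.105]
    - [-11, 0.9, 0.4, 0, 0, 0.14]

```text
time_s: 6.0
tcp_pos: [0.5955, 0.0946, 0.2102]
orientation: [0.683, 0.73, 0.0, 0.0]
wrist_force: [-0.3, 2.4, 0.9]
finger_gap: 0.0001
grasp_force: 1.0
```

Request:
jog_arm:
  rows:
    - [-1, 0, 0, 0, 0, 0.012]
    - [-2, 0, 0, 0, 0, 0.024]
    - [-3, 0, 0, 0, 0, 0.035]
    - [-4, 0, 0, 0, 0, 0.047]

```text
time_s: 6.5
tcp_pos: [0.5956, 0.0907, 0.2101]
orientation: [0.7, 0.715, 0.0, -0.0]
wrist_force: [0.3, 1.7, 0.7]
finger_gap: -0.0001
grasp_force: 1.0
```

Request:
jog_arm:
  rows:
    - [-1, 0, 0, 0, 0, 0.012]
    - [-2, 0, 0, 0, 0, 0.024]
    - [-3, 0, 0, 0, 0, 0.035]

```text
time_s: 6.88
tcp_pos: [0.5956, 0.0877, 0.2101]
orientation: [0.712, 0.702, 0.0, -0.0]
wrist_force: [1.8, 1.4, 0.6]
finger_gap: 0.0001
grasp_force: 1.0
```

Request:
jog_arm:
  rows:
    - [-1, 0, 0, 0, 0, 0.012]
    - [-2, 0, 0, 0, 0, 0.024]
    - [-3, 0, 0, 0, 0, 0.035]

```text
time_s: 7.25
tcp_pos: [0.5956, 0.0846, 0.2101]
orientation: [0.724, 0.69, 0.0, -0.0]
wrist_force: [1.4, 2.3, 0.4]
finger_gap: 0.0001
grasp_force: 1.0
```

Request:
jog_arm:
  rows:
    - [-1, 0, 0, 0, 0, 0.012]
    - [-2, 0, 0, 0, 0, 0.024]
    - [-3, 0, 0, 0, 0, 0.035]

```text
time_s: 7.62
tcp_pos: [0.5955, 0.0816, 0.2101]
orientation: [0.736, 0.677, 0.0, 0.0]
wrist_force: [1.2, 1.5, 1.4]
finger_gap: 0.0
grasp_force: 1.0
```

Request:
jog_arm:
  rows:
    - [-1, 0, 0, 0, 0, 0.012]
    - [-2, 0, 0, 0, 0, 0.024]
    - [-3, 0, 0, 0, 0, 0.035]

```text
time_s: 8.0
tcp_pos: [0.5952, 0.0787, 0.2101]
orientation: [0.748, 0.664, 0.0, -0.0]
wrist_force: [1.9, 1.5, 0.4]
finger_gap: 0.0001
grasp_force: 1.0
```

Request:
jog_arm:
  rows:
    - [-1, 0, 0, 0, 0, 0.012]
    - [-2, 0, 0, 0, 0, 0.024]
    - [-3, 0, 0, 0, 0, 0.035]

```text
time_s: 8.38
tcp_pos: [0.5949, 0.0757, 0.2101]
orientation: [0.759, 0.651, 0.0, 0.0]
wrist_force: [1.8, 0.7, -0.2]
finger_gap: 0.0001
grasp_force: 1.0
```

Request:
jog_arm:
  rows:
    - [-1, 0, 0, 0, 0, 0.012]
    - [-2, 0, 0, 0, 0, 0.024]

```text
time_s: 8.62
tcp_pos: [0.5945, 0.0737, 0.2101]
orientation: [0.767, 0.642, 0.0, -0.0]
wrist_force: [1.7, 2.1, -0.2]
finger_gap: 0.0002
grasp_force: 1.0
```

Request:
jog_arm:
  rows:
    - [-1, 0, 0, 0, 0, 0.012]
    - [-2, 0, 0, 0, 0, 0.024]

```text
time_s: 8.88
tcp_pos: [0.5941, 0.0717, 0.2101]
orientation: [0.775, 0.632, -0.0, -0.0]
wrist_force: [1.8, 1.9, -0.1]
finger_gap: 0.0003
grasp_force: 0.9
```

Request:
jog_arm:
  rows:
    - [-1, 0, 0, 0, 0, 0.012]
    - [-2, 0, 0, 0, 0, 0.024]

```text
time_s: 9.12
tcp_pos: [0.5937, 0.0698, 0.2101]
orientation: [0.782, 0.623, 0.0, -0.0]
wrist_force: [2.2, 1.8, -0.6]
finger_gap: -0.0002
grasp_force: 0.9
```

Request:
jog_arm:
  rows:
    - [-1, 0, 0, 0, 0, 0.012]
    - [-2, 0, 0, 0, 0, 0.024]

```text
time_s: 9.38
tcp_pos: [0.5932, 0.0678, 0.2101]
orientation: [0.79, 0.613, -0.0, -0.0]
wrist_force: [1.1, 1.6, 0.4]
finger_gap: 0.0003
grasp_force: 0.8
```

Request:
jog_arm:
  rows:
    - [-1, 0, 0, 0, 0, 0.012]
    - [-2, 0, 0, 0, 0, 0.024]

```text
time_s: 9.62
tcp_pos: [0.5928, 0.0659, 0.2101]
orientation: [0.797, 0.604, -0.0, -0.0]
wrist_force: [0.4, 1.1, -0.5]
finger_gap: 0.0008
grasp_force: 0.8
```

Request:
jog_arm:
  rows:
    - [-1, 0, 0, 0, 0, 0.012]
    - [-2, 0, 0, 0, 0, 0.024]

```text
time_s: 9.88
tcp_pos: [0.5923, 0.064, 0.2101]
orientation: [0.804, 0.594, 0.0, -0.0]
wrist_force: [1.0, 0.8, 0.5]
finger_gap: -0.0001
grasp_force: 0.8
```

Request:
jog_arm:
  rows:
    - [-1, 0, 0, 0, 0, 0.0]
    - [-2, 0, 0, 0, 0, 0.0]

```text
time_s: 10.12
tcp_pos: [0.5917, 0.0621, 0.2101]
orientation: [0.804, 0.595, 0.0, -0.0]
wrist_force: [0.9, 1.8, 0.8]
finger_gap: 0.0
grasp_force: 0.8
```

Request:
jog_arm:
  rows:
    - [-1, 0, 0, 0, 0, 0.0]
    - [-2, 0, 0, 0, 0, 0.0]

```text
time_s: 10.38
tcp_pos: [0.5911, 0.0601, 0.2101]
orientation: [0.804, 0.595, 0.0, -0.0]
wrist_force: [1.2, 1.5, 0.2]
finger_gap: 0.0003
grasp_force: 0.8
```

```bash
python3 d.py w3; python3 - <<'E'
from rows import *
p=cam("scene"); np.save("s3.npy",p,allow_pickle=True)
A=cv2.resize(p["image"][120:280,170:340,::-1],None,fx=2.5,fy=2.5,interpolation=cv2.INTER_CUBIC)
B=np.load("w3.npy",allow_pickle=True).item()["image"][200:360,50:220,::-1]
cv2.imwrite("pics/m3.png",np.hstack([A[:400,:400],cv2.resize(B,(400,400))]))
E
```

```text
hinge_a [([126.4, 263.6], 0.62)]
  caddy_grip []
  caddy_hang []
10.575 [0.591  0.0601 0.2101] [1.47778015 0.64275777 0.7727586 ] 0.00028826266185553485 [-0.03  0.36  0.04  1.25 -0.    1.83]
hb [131.4 263.3]
tb [109.7 126.2]
ha [211.8 445.6]
ta [288.9 466.4]
```

View pics/m3.png

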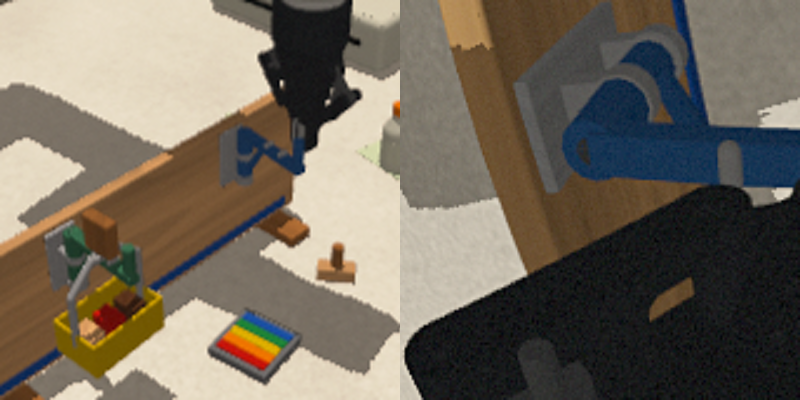

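Hook b is still in contact with the fingers and almost perpendicular to the board. Now I'll measure its angle from the hinge and rib pixels.

```bash
python3 - <<'E'
from h import *
p=np.load("w3.npy",allow_pickle=True).item()
f=lambda x,y:((x-400)/2.353+50,y/2.5+200)
h=onz(p,*f(595,148),.195); r=onz(p,*f(731,165),.1985); r2=onz(p,*f(795,158),.195)
print(h,r,np.linalg.norm((r-h)[:2]),np.degrees(np.arctan2(*(r-h)[1::-1])),np.degrees(np.arctan2(*(r2-h)[1::-1])))
# board face top edge direction
a=onz(p,*f(443,20),.19);b=onz(p,*f(528,265),.19);print(a,b,np.degrees(np.arctan2(*(a-b)[1::-1])))
E
```

```text
[0.51754881 0.06964133 0.195     ] [0.55293163 0.05810995 0.1985    ] 0.037214469870319365 -18.050963863802775 -17.41230702629944
[0.4841392  0.11179334 0.19      ] [0.4721842  0.03725475 0.19      ] 80.88812101732772
```

Request:
jog_arm:
  rows:
    - [-0.5, 0, 0, 0, 0, 0.0]
    - [-1, 0, 0, 0, 0, 0.0]
    - [-1, 0, 0, 0, 0, 0.0]

```text
time_s: 11.0
tcp_pos: [0.5908, 0.0593, 0.2101]
orientation: [0.804, 0.595, 0.0, -0.0]
wrist_force: [0.6, 1.7, 0.2]
finger_gap: -0.0
grasp_force: 0.8
```

Request:
jog_arm:
  rows:
    - [-0.5, 0, 0, 0, 0, 0.0]
    - [-1, 0, 0, 0, 0, 0.0]
    - [-1, 0, 0, 0, 0, 0.0]

```text
time_s: 11.38
tcp_pos: [0.5905, 0.0583, 0.2101]
orientation: [0.804, 0.595, 0.0, -0.0]
wrist_force: [1.4, 1.8, 1.0]
finger_gap: 0.0003
grasp_force: 0.8
```

Request:
jog_arm:
  rows:
    - [-0.5, 0, 0, 0, 0, 0.0]
    - [-1, 0, 0, 0, 0, 0.0]
    - [-1, 0, 0, 0, 0, 0.0]

```text
time_s: 11.75
tcp_pos: [0.5905, 0.058, 0.2102]
orientation: [0.804, 0.595, 0.001, -0.0]
wrist_force: [1.3, 4.8, 0.1]
finger_gap: -0.0003
grasp_force: 2.3
```

Request:
jog_arm:
  rows:
    - [-0.5, 0, 0, 0, 0, 0.0]
    - [-1, 0, 0, 0, 0, 0.0]
    - [-1, 0, 0, 0, 0, 0.0]

```text
time_s: 12.12
tcp_pos: [0.5904, 0.0579, 0.2102]
orientation: [0.804, 0.595, 0.001, -0.001]
wrist_force: [2.7, 7.6, -0.3]
finger_gap: -0.0003
grasp_force: 3.6
```

The stop is reached, at a stiffness of about 3 N/mm. I'll press to about 10 N and hold.

Request:
jog_arm:
  rows:
    - [-0.4, 0, 0, 0, 0, 0]
    - [-0.7, 0, 0, 0, 0, 0]
    - [-0.7, 0, 0, 0, 0, 0]
    - [-0.7, 0, 0, 0, 0, 0]
    - [-0.7, 0, 0, 0, 0, 0]
    - [-0.7, 0, 0, 0, 0, 0]
    - [-0.7, 0, 0, 0, 0, 0]

```text
time_s: 13.0
tcp_pos: [0.5904, 0.0578, 0.2102]
orientation: [0.803, 0.595, 0.002, -0.001]
wrist_force: [3.7, 9.1, -0.8]
finger_gap: -0.0003
grasp_force: 4.4
```

```bash
python3 d.py w4; python3 -c "
from h import *
print([state()['wrist_force'] for _ in range(3)])"
```

```text
hinge_a [([263.6, 121.6], 0.63), ([128.0, 257.5], 0.6)]
  caddy_grip []
  caddy_hang []
13.2 [0.5904 0.0578 0.2102] [ 2.68983986  8.8407523  -0.91750794] 0.0005392302649977335 [-0.04  0.36  0.04  1.25  0.    1.83]
hb [130.7 259.7]
tb [109.9 120.1]
ha [211.1 445.4]
ta [288.8 466.4]
[array([ 2.68983986,  8.8407523 , -0.91750794]), array([ 2.68983986,  8.8407523 , -0.91750794]), array([ 2.68983986,  8.8407523 , -0.91750794])]
```

Request:
jog_arm:
  rows:
    - [15, 0, 0, 0, 0, 0]
    - [20, 0, -40, 0, 0, 0]
    - [10, 20, -95, 0, 0, -0.18]
    - [-7, 39, -95, 0, 0, -0.36]
    - [-7, 39, -95, 0, 0, -0.54]
    - [-7, 39, -95, 0, 0, -0.72]
    - [-7, 39, -95, 0, 0, -0.9]
    - [-7, 39, -95, 0, 0, -1.08]
    - [-7, 39, -95, 0, 0, -1.26]
    - [-7, 39, -95, 0, 0, -1.44]
    - [-7, 39, -95, 0, 0, -1.62]
    - [-7, 39, -95, 0, 0, -1.69]
  gripper: 0

```text
time_s: 14.7
tcp_pos: [0.6249, 0.0374, 0.3049]
orientation: [0.087, 0.996, -0.001, -0.0]
wrist_force: [-0.0, 0.2, -0.3]
finger_gap: 0.0852
grasp_force: 0.0
```

```bash
python3 d.py w5
```

```text
hinge_a [([268.1, 57.3], 0.87), ([25.9, 82.4], 0.84)]
  caddy_grip [([5.3, 138.4], 0.94)]
  caddy_hang [([25.5, 132.0], 0.77)]
14.9 [0.6249 0.0375 0.3049] [ 0.68889472 -0.57873672  1.16896767] 0.08552691068487776 [-0.07  0.41  0.35  1.51 -0.    0.11]
hb [266.2  59.9]
tb [376.4  90.8]
ha [24.6 87.5]
ta [ 11.8 171.8]
```

View pics/w5.png

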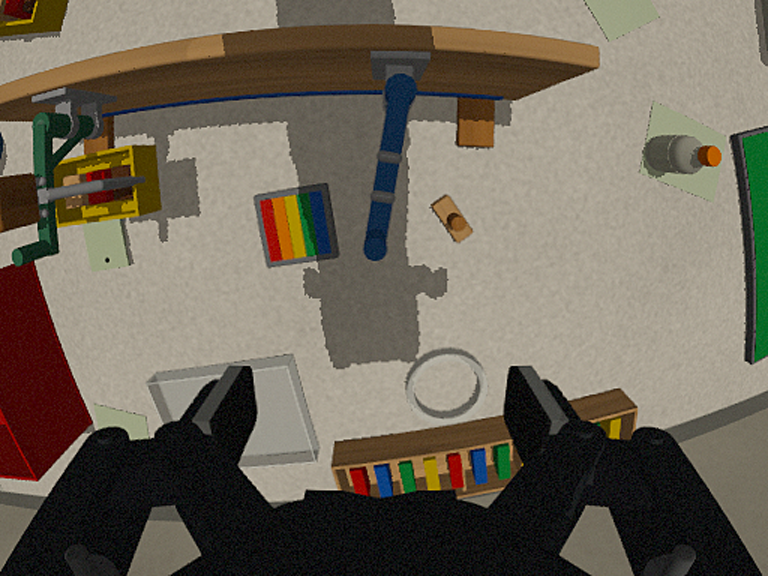

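Hook b is clear from above: hinge (401,88), ribs (389,157) and (384,197), tip top (375,240). The caddy's grip is at the far left, about (8,200), on the green hook.

```bash
python3 - <<'E'
from h import *
from scipy.optimize import least_squares
p=np.load("w5.npy",allow_pickle=True).item(); k=1/1.5
obs=[(401,88,.197,0),(389,157,.1985,39),(384,197,.1985,61),(375,240,.225,85)]
for u,v,z,r in obs: print(r,onz(p,u*k,v*k,z).round(4))
def f(q):
    e=[]
    for u,v,z,r in obs:
        P=[q[0]+r/1e3*np.cos(q[2]),q[1]+r/1e3*np.sin(q[2]),z]; e+=list(np.array(proj(p,P))-[u*k,v*k])
    return e
s=least_squares(f,[.515,.07,-.3]); print(s.x,np.degrees(s.x[2]),np.round(s.fun,1))
h=s.x[:2]; print("seat b",h+.05*np.array([np.cos(s.x[2]),np.sin(s.x[2])]))
for n,u,v,z in [("ha",50,124,.195),("ta",22,256,.225)]: print(n,onz(p,u*k,v*k,z).round(4))
for a in [(0,87),(600,47)]: print("board back/top",onz(p,a[0]*k,a[1]*k,.19))
E
```

```text
0 [0.5146 0.0682 0.197 ]
39 [0.5508 0.0553 0.1985]
61 [0.5716 0.049  0.1985]
85 [0.5894 0.0412 0.225 ]
[ 0.51284474  0.06896159 -0.3419541 ] -19.592526891657347 [ 0.6 -2.2  0.4 -1.6 -0.8 -1.5 -0.2  4.9]
seat b [0.5599498  0.05219515]
ha [ 0.4742 -0.1555  0.195 ]
ta [ 0.5536 -0.1786  0.225 ]
board back/top [ 0.42581398 -0.20705317  0.19      ]
board back/top [0.4986871  0.19284877 0.19      ]
```

Request:
jog_arm:
  rows:
    - [1, -60, 0, 0, 0, 0]
    - [2, -120, 0, 0, 0, 0]
    - [2.5, -180, 0, 0, 0, 0]
    - [2.5, -227, 0, 0, 0, 0]
    - [2.5, -227, 0, 0, 0, 0]

```text
time_s: 15.52
tcp_pos: [0.5815, -0.1889, 0.3047]
orientation: [0.092, 0.996, -0.0, -0.0]
wrist_force: [0.3, 0.5, 1.0]
finger_gap: 0.0855
grasp_force: 0.0
```

```bash
python3 d.py w6
```

```text
hinge_a [([489.2, 91.0], 0.86), ([255.4, 63.1], 0.73)]
  caddy_grip [([247.3, 125.3], 0.9)]
  caddy_hang [([248.0, 120.8], 0.87)]
15.725 [ 0.5826 -0.1844  0.3052] [0.1049896  0.33666046 0.0605786 ] 0.08554745944979043 [-0.44  0.38  0.3   1.49  0.   -0.26]
hb [488.9  89.3]
tb [550.1 123.3]
ha [253.5  65.1]
ta [253.9 169.7]
```

View pics/w6.png

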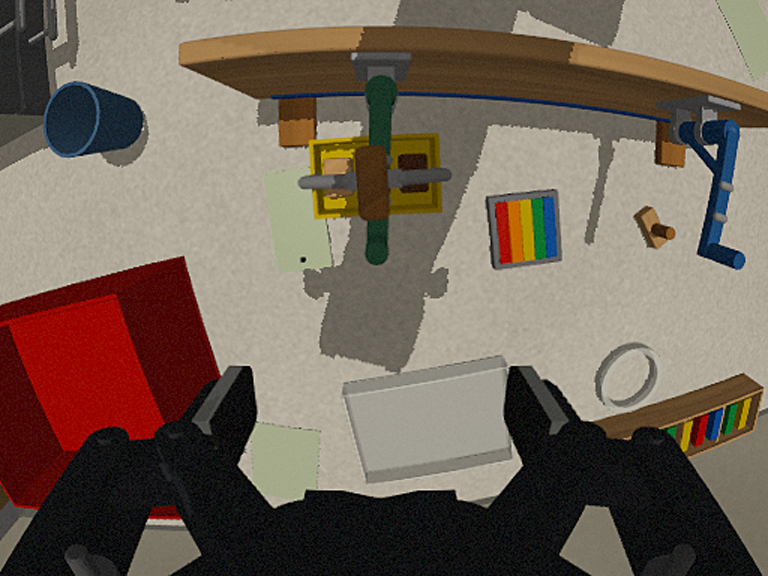

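The caddy hangs on green hook a: grip at (372,182), handle ends at (302,182) and (448,175), hinge at (381,92), tip top at (376,240). Now its position and yaw.

```bash
python3 - <<'E'
from h import *
p=np.load("w6.npy",allow_pickle=True).item(); k=1/1.5
print("grip",onz(p,247.3,125.3,.225),"hang",onz(p,248,120.8,.195))
for n,u,v,z in [("ha",381,90,.196),("ta",376,240,.225),("gripback top",372,147,.245),("gripfront top",373,190,.245)]: print(n,onz(p,u*k,v*k,z).round(4))
l=onz(p,302*k,183*k,.175);r=onz(p,448*k,175*k,.175); print("handle",l,r,np.linalg.norm(l-r),np.degrees(np.arctan2(*(r-l)[1::-1])))
im=cv2.cvtColor(p["image"],cv2.COLOR_RGB2HSV); m=cv2.inRange(im,(5,110,50),(14,210,200)); m[:95]=0;m[150:]=0;m[:,:232]=0;m[:,265:]=0
n,l,st,c=cv2.connectedComponentsWithStats(m); i=1+np.argmax(st[1:,4]); print(st[i],c[i]); 
print(cv2.minAreaRect(np.argwhere(l==i)[:,::-1].astype(np.float32)))
save(p,"grip.png",(200,80,300,180),6)
E
```

```text
grip [ 0.52084874 -0.18188594  0.225     ] hang [ 0.5190086  -0.18155904  0.195     ]
ha [ 0.4707 -0.1676  0.196 ]
ta [ 0.5462 -0.1842  0.225 ]
gripback top [ 0.5023 -0.1775  0.245 ]
gripfront top [ 0.5208 -0.1806  0.245 ]
handle [ 0.51268613 -0.22292678  0.175     ] [ 0.52388518 -0.13730015  0.175     ] 0.08635588880378407 82.54861550763833
[237  97  22  50 452] [247.5619469  121.37389381]
((247.50238037109375, 121.55990600585938), (49.200660705566406, 20.063955307006836), 87.70938873291016)
```

View pics/grip.png

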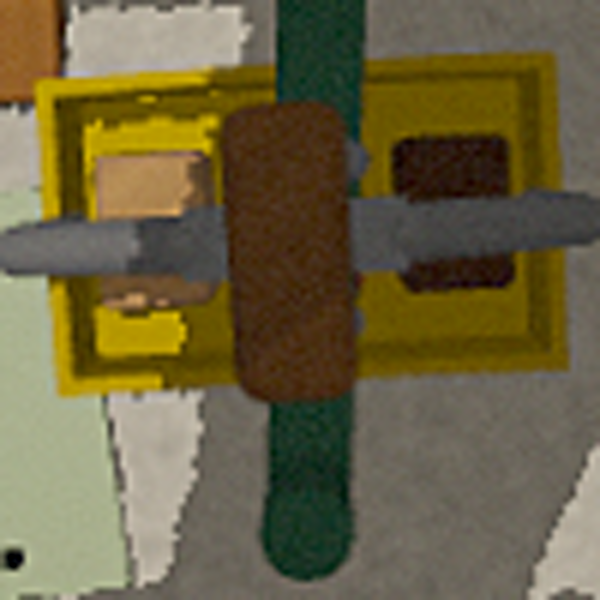

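```bash
python3 - <<'E'
from rows import *
rows([(.519,-.181,.305,172),(.519,-.181,.217,172)])
E
```

```text
start 15.725 [ 0.5826 -0.1844  0.3052] 169.8 F [0.1  0.34 0.06]
[[np.float64(63.2), np.float64(-7.8), np.float64(0.2), 0, 0, np.float64(-0.038)], [np.float64(63.2), np.float64(-7.8), np.float64(88.2), 0, 0, np.float64(-0.038)]]
```

Request:
jog_arm:
  rows:
    - [40, -5, 0, 0, 0, -0.038]
    - [63, -7.8, 0, 0, 0, -0.038]
    - [63, -7.8, 0, 0, 0, -0.038]
    - [63, -7.8, 40, 0, 0, -0.038]
    - [63, -7.8, 75, 0, 0, -0.038]
    - [63, -7.8, 88, 0, 0, -0.038]
    - [63, -7.8, 88, 0, 0, -0.038]

```text
time_s: 16.6
tcp_pos: [0.5193, -0.1813, 0.2166]
orientation: [0.069, 0.998, 0.0, -0.001]
wrist_force: [0.2, 0.6, 0.7]
finger_gap: 0.0851
grasp_force: 0.0
```

```bash
python3 d.py w7; python3 -c "
from h import *
p=np.load('w7.npy',allow_pickle=True).item(); save(p,'w7c.png',(140,130,370,300),3)"
```

```text
hinge_a []
  caddy_grip [([254.3, 265.3], 0.69)]
  caddy_hang [([254.4, 239.7], 0.61), ([253.2, 235.8], 0.51)]
16.8 [ 0.5201 -0.1823  0.2186] [ 0.36496757 -1.02169168  0.20984773] 0.08568551568217354 [-0.48  0.27 -0.06  1.23  0.   -0.34]
hb [548.7 181.3]
tb [600.3 218.3]
ha [264.8 160.3]
ta [258.4 318.8]
```

View pics/w7c.png

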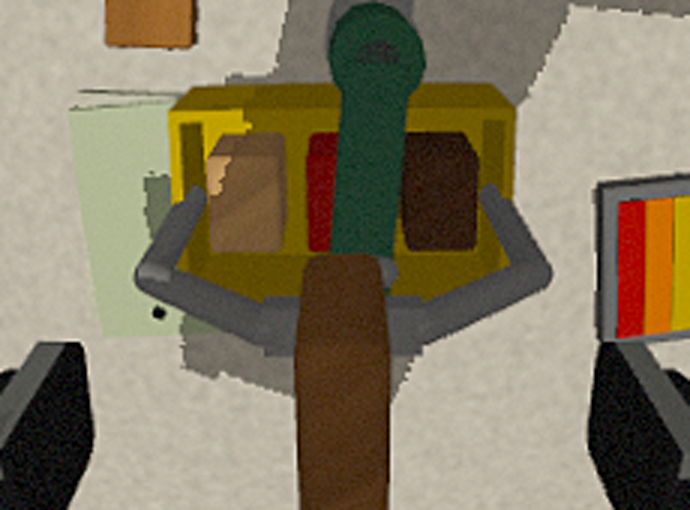

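The grip is centred between the open fingers (gap edges 92 and 588, grip centre 342) and aligned. Closing.

Request:
jog_arm:
  rows:
    - [0, 0, 0, 0, 0, 0]
    - [0, 0, 0, 0, 0, 0]
    - [0, 0, 0, 0, 0, 0]
    - [0, 0, 0, 0, 0, 0]
    - [0, 0, 0, 0, 0, 0]
    - [0, 0, 0, 0, 0, 0]
  gripper: 1
  newtons: 40

```text
time_s: 17.55
tcp_pos: [0.519, -0.1818, 0.2172]
orientation: [0.07, 0.998, 0.0, 0.0]
wrist_force: [0.5, 1.0, 2.6]
finger_gap: 0.0134
grasp_force: 44.0
```

```bash
python3 - <<'E'
from rows import *
p=np.load('w7.npy',allow_pickle=True).item()
f=lambda x,y:(140+x/3,130+y/3)
print("ha",onz(p,*f(377,45),.197),"hang",onz(p,254.4,239.7,.195),"grip",onz(p,254.3,265.3,.225))
a=onz(p,*f(374,100),.195);b=onz(p,*f(362,250),.195);print("arm",np.degrees(np.arctan2(*(b-a)[1::-1])),a,b)
print("rib side",onz(p,*f(390,272),.1985))
s=state();print(s["tcp_pos"],s["grasp_force"],s["finger_gap"],s["wrist_force"])
E
```

```text
ha [ 0.46634352 -0.16732464  0.197     ] hang [ 0.5197354  -0.18057497  0.195     ] grip [ 0.51928825 -0.18071345  0.225     ]
arm -11.82198421474971 [ 0.47630173 -0.16907578  0.195     ] [ 0.50407593 -0.17488924  0.195     ]
rib side [ 0.50777492 -0.17026786  0.1985    ]
[ 0.51901215 -0.181811    0.21722811] 44.03178334236145 0.013442300377017555 [0.51001811 1.02619241 2.6371957 ]
```

Request:
jog_arm:
  rows:
    - [0, 0, -8, 0, 0, 0]
    - [0, 0, -20, 0, 0, 0]
    - [0, 0, -32, 0, 0, 0]
    - [0, 0, -40, 0, 0, 0]
    - [0, 0, -42, 0, 0, 0]
    - [0, 0, -42, 0, 0, 0]

```text
time_s: 18.3
tcp_pos: [0.5203, -0.1823, 0.2597]
orientation: [0.07, 0.998, -0.0, 0.002]
wrist_force: [5.1, -0.3, -2.3]
finger_gap: 0.0137
grasp_force: 43.4
```

Request:
jog_arm:
  rows:
    - [-6, -0.4, 0, 0, 0, 0]
    - [-20, -1.3, 0, 0, 0, 0]
    - [-38, -2.5, 0, 0, 0, 0]
    - [-58, -3.8, 0, 0, 0, 0]
    - [-78, -5.2, 0, 0, 0, 0]
    - [-95, -6.3, 0, 0, 0, 0]
    - [-106, -7, 0, 0, 0, 0]
    - [-110, -7.3, 0, 0, 0, 0]

```text
time_s: 19.3
tcp_pos: [0.6273, -0.2045, 0.2582]
orientation: [0.07, 0.998, 0.0, -0.001]
wrist_force: [-0.1, -0.4, -1.8]
finger_gap: 0.0135
grasp_force: 43.4
```

```bash
python3 - <<'E'
from rows import *
rows([(.672,0,.259,165),(.655,.019,.259,160.4)])
s=state();print(s["grasp_force"],s["finger_gap"])
E
```

```text
start 19.3 [ 0.6273 -0.2045  0.2582] 172.0 F [-0.13 -0.35 -1.82]
[[np.float64(-15.8), np.float64(208.7), np.float64(-0.8), 0, 0, np.float64(0.122)], [np.float64(3.7), np.float64(225.2), np.float64(-0.8), 0, 0, np.float64(0.202)]]
43.3978396654129 0.013546171422567449
```

Request:
jog_arm:
  rows:
    - [-3, 10, 0, 0, 0, 0.01]
    - [-8, 32, 0, 0, 0, 0.02]
    - [-14, 60, 0, 0, 0, 0.04]
    - [-16, 90, 0, 0, 0, 0.06]
    - [-16, 120, 0, 0, 0, 0.08]
    - [-16, 150, 0, 0, 0, 0.1]
    - [-16, 180, 0, 0, 0, 0.12]
    - [-16, 200, 0, 0, 0, 0.15]
    - [-10, 215, 0, 0, 0, 0.18]
    - [-2, 224, -0.8, 0, 0, 0.2]
    - [3.7, 225.2, -0.8, 0, 0, 0.202]
    - [3.7, 225.2, -0.8, 0, 0, 0.202]

```text
time_s: 20.8
tcp_pos: [0.6541, 0.0189, 0.2604]
orientation: [0.17, 0.985, -0.0, 0.0]
wrist_force: [0.3, -1.2, -2.7]
finger_gap: 0.0136
grasp_force: 43.4
```

```bash
python3 d.py w8; python3 - <<'E'
from h import *
p=np.load('w8.npy',allow_pickle=True).item(); s=cam("side")
A=cv2.resize(p["image"][60:330,130:390,::-1],(520,540),interpolation=cv2.INTER_CUBIC)
B=cv2.resize(s["image"][140:275,200:270+0,::-1],(280,540),interpolation=cv2.INTER_CUBIC)
B=cv2.resize(s["image"][130:265,215:285,::-1],(280,540),interpolation=cv2.INTER_CUBIC)
cv2.imwrite("pics/m8.png",np.hstack([A,B]))
E
```

```text
hinge_a [([253.6, 3.0], 0.56)]
  caddy_grip [([253.0, 264.8], 0.72), ([58.7, 164.6], 0.68)]
  caddy_hang [([251.4, 236.9], 0.57)]
21.0 [0.6548 0.0184 0.2599] [ 0.81486722 -0.4283612  -2.48817882] 0.013336604099015556 [-0.09  0.47  0.33  1.43  0.    0.25]
hb [251.7   2.6]
tb [390.6  12.6]
ha [-11.1  95.7]
ta [-16.2 189.7]
```

View pics/m8.png

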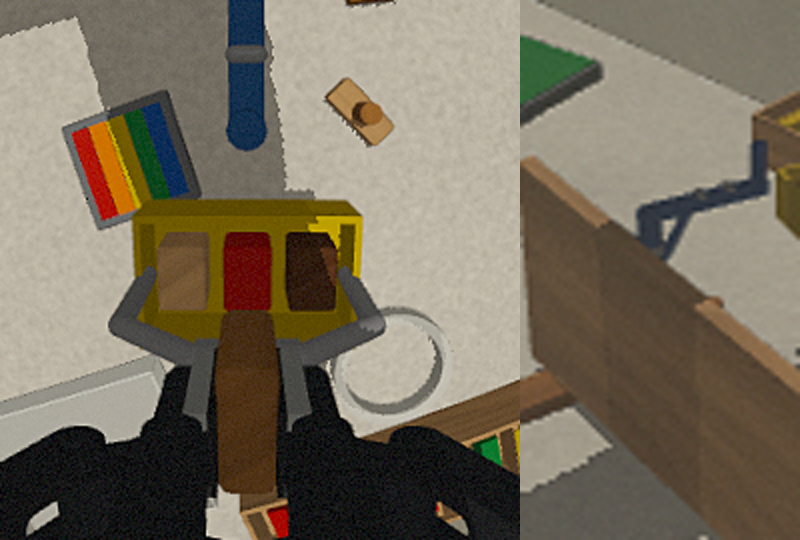

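The caddy hangs straight in the grip. Hook b lies dead ahead on the tool axis, with its tip disc at (246,130) and outer rib at (248,54). Computing the travel.

```bash
python3 - <<'E'
from rows import *
p=np.load('w8.npy',allow_pickle=True).item(); s=state(); tcp=s["tcp_pos"]; M=R.from_quat(s["orientation"]).as_matrix()
f=lambda x,y:(130+x/2,60+y/2)
for n,u,v,z in [("rib61",*f(248,54),.1985),("tip85 top",*f(246,130),.225),("hang",251.4,236.9,tcp[2]-.2172+.195),("grip",253,264.8,tcp[2]-.2172+.225)]:
    X=onz(p,u,v,z); print(n,X.round(4),"tool frame mm",(M.T@(X-tcp)*1000).round(1))
print(M[:,0],s["tcp_pos"])
E
```

```text
rib61 [0.572  0.0486 0.1985] tool frame mm [88.1  0.6 61.3]
tip85 top [0.5939 0.0402 0.225 ] tool frame mm [64.6 -0.  34.8]
hang [0.6529 0.0182 0.2376] tool frame mm [ 1.7 -0.8 22.2]
grip [0.6543 0.0187 0.2676] tool frame mm [ 0.5  0.1 -7.8]
[-9.41878787e-01  3.35952897e-01 -3.36403973e-05] [0.65477661 0.01844375 0.25982385]
```

Request:
jog_arm:
  rows:
    - [6, 0, 0, 0, 0, 0]
    - [20, 0, 0, 0, 0, 0]
    - [38, 0, 0, 0, 0, 0]
    - [58, 0, 0, 0, 0, 0]
    - [76, 0, 0, 0, 0, 0]
    - [90, 0, 0, 0, 0, 0]
    - [97, 0, 0, 0, 0, 0]
    - [98.8, 0, 0, 0, 0, 0]
    - [98.8, 0, 0, 0, 0, 0]
    - [98.8, 0, 0, 0, 0, 0]

```text
time_s: 22.3
tcp_pos: [0.5627, 0.0518, 0.2601]
orientation: [0.17, 0.985, 0.0, 0.001]
wrist_force: [4.7, -0.7, -2.5]
finger_gap: 0.0136
grasp_force: 43.3
```

Request:
jog_arm:
  rows:
    - [0, 0, 6, 0, 0, 0]
    - [0, 0, 16, 0, 0, 0]
    - [0, 0, 26, 0, 0, 0]
    - [0, 0, 33, 0, 0, 0]
    - [0, 0, 36, 0, 0, 0]
    - [0, 0, 36, 0, 0, 0]
    - [0, 0, 36, 0, 0, 0]

```text
time_s: 23.18
tcp_pos: [0.5618, 0.0522, 0.2243]
orientation: [0.17, 0.985, 0.0, 0.0]
wrist_force: [-0.0, -0.8, -3.5]
finger_gap: 0.0133
grasp_force: 43.4
```

```bash
python3 d.py w9; python3 -c "
from h import *
p=np.load('w9.npy',allow_pickle=True).item(); save(p,'w9c.png',(180,120,330,290),3.5)"
```

```text
hinge_a []
  caddy_grip [([251.2, 265.0], 0.91)]
  caddy_hang [([253.4, 241.6], 0.67)]
23.375 [0.5617 0.0522 0.2242] [ 0.87515538 -0.41354931 -2.47288828] 0.013431548131181945 [-0.05  0.3  -0.01  1.26  0.    0.29]
hb [250.6 152.5]
tb [414.4 182.9]
ha [-24.6 213. ]
ta [ -9.5 311.9]
```

View pics/w9c.png

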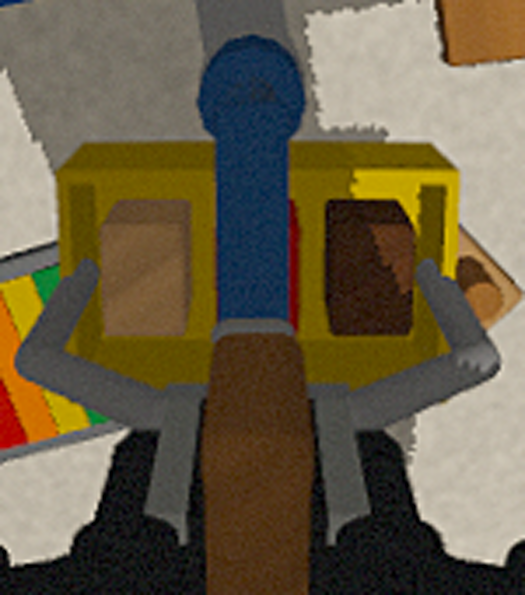

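The caddy straddles hook b. The inner rib shows just behind the grip, at crop (253,328).

```bash
python3 - <<'E'
from rows import *
p=np.load('w9.npy',allow_pickle=True).item(); s=state(); tcp=s["tcp_pos"]; M=R.from_quat(s["orientation"]).as_matrix()
f=lambda x,y:(180+x/3.5,120+y/3.5)
for n,u,v,z in [("rib back edge",*f(253,319),.1965),("rib39",*f(253,328),.1985),("hinge",*f(252,88),.197),("hang",253.4,241.6,tcp[2]-.2172+.195),("grip",251.2,265,tcp[2]-.2172+.225),("bar back top",*f(190,385),tcp[2]-.2172+.201)]:
    X=onz(p,u,v,z); print(n,X.round(4),"tool frame mm",(M.T@(X-tcp)*1000).round(1))
E
```

```text
rib back edge [0.5475 0.0567 0.1965] tool frame mm [15.  -0.5 27.7]
rib39 [0.5483 0.0564 0.1985] tool frame mm [14.1 -0.5 25.7]
hinge [0.5114 0.0694 0.197 ] tool frame mm [53.2 -0.6 27.2]
hang [0.5636 0.0517 0.202 ] tool frame mm [-1.9  0.2 22.2]
grip [0.5615 0.0512 0.232 ] tool frame mm [-0.2 -0.9 -7.8]
bar back top [0.5507 0.0451 0.208 ] tool frame mm [  8.1 -10.4  16.2]
```

Request:
jog_arm:
  rows:
    - [0, 0, 1, 0, 0, 0]
    - [0, 0, 2, 0, 0, 0]
    - [0, 0, 3, 0, 0, 0]
    - [0, 0, 4, 0, 0, 0]
    - [0, 0, 5, 0, 0, 0]
    - [0, 0, 5, 0, 0, 0]

```text
time_s: 24.12
tcp_pos: [0.5615, 0.0522, 0.2188]
orientation: [0.17, 0.985, 0.0, -0.0]
wrist_force: [0.2, 0.1, -2.2]
finger_gap: 0.0135
grasp_force: 43.4
```

Already below the rib tops with no contact force, so the bar is in the gap. Lowering softly.

Request:
jog_arm:
  rows:
    - [0, 0, 0.5, 0, 0, 0]
    - [0, 0, 1, 0, 0, 0]
    - [0, 0, 1.3, 0, 0, 0]
    - [0, 0, 1.3, 0, 0, 0]

```text
time_s: 24.62
tcp_pos: [0.5615, 0.0522, 0.2176]
orientation: [0.17, 0.985, 0.0, -0.0]
wrist_force: [0.1, 0.1, -2.2]
finger_gap: 0.0131
grasp_force: 43.4
```

Request:
jog_arm:
  rows:
    - [0, 0, 0.4, 0, 0, 0]
    - [0, 0, 0.7, 0, 0, 0]
    - [0, 0, 0.7, 0, 0, 0]

```text
time_s: 25.0
tcp_pos: [0.5616, 0.0522, 0.2173]
orientation: [0.17, 0.985, 0.0, 0.0]
wrist_force: [-1.1, -0.4, 1.7]
finger_gap: 0.0132
grasp_force: 43.9
```

Request:
jog_arm:
  rows:
    - [0, 0, 0, 0, 0, 0]
    - [0, 0, 0, 0, 0, 0]
    - [0, 0, 0, 0, 0, 0]
    - [0, 0, 0, 0, 0, 0]
    - [0, 0, 0, 0, 0, 0]
    - [0, 0, 0, 0, 0, 0]
    - [0, 0, 0, 0, 0, 0]
  gripper: 0

```text
time_s: 25.88
tcp_pos: [0.5616, 0.0522, 0.2169]
orientation: [0.17, 0.985, 0.0, -0.0]
wrist_force: [0.8, 0.7, 0.2]
finger_gap: 0.085
grasp_force: 0.0
```

Request:
jog_arm:
  rows:
    - [0, 0, -15, 0, 0, 0]
    - [0, 0, -45, 0, 0, 0]
    - [-30, 0, -85, 0, 0, 0]
    - [-65, 0, -88, 0, 0, 0]
    - [-65, 0, -88, 0, 0, 0]

```text
time_s: 26.5
tcp_pos: [0.6248, 0.0294, 0.3055]
orientation: [0.171, 0.985, 0.0, 0.001]
wrist_force: [-0.6, 0.9, -0.2]
finger_gap: 0.0859
grasp_force: 0.0
```

```bash
python3 d.py w10; python3 - <<'E'
from h import *
p=np.load('w10.npy',allow_pickle=True).item(); s=cam("scene"); d=cam("side"); np.save("s10.npy",s,allow_pickle=True)
A=cv2.resize(p["image"][30:230,170:330,::-1],(400,500),interpolation=cv2.INTER_CUBIC)
B=cv2.resize(s["image"][125:225,220:300,::-1],(400,500),interpolation=cv2.INTER_CUBIC)
cv2.imwrite("pics/m10.png",np.hstack([A,B]))
E
```

```text
hinge_a [([249.8, 53.3], 0.87), ([23.1, 119.8], 0.81)]
  caddy_grip [([255.3, 118.2], 0.55)]
  caddy_hang [([252.8, 54.0], 0.73), ([252.5, 115.5], 0.67)]
26.7 [0.6219 0.0307 0.305 ] [ 0.43219605  0.8017005  -0.68574555] 0.0852405147693747 [-0.08  0.41  0.34  1.51  0.    0.26]
hb [251.5  56.3]
tb [365.4  67.6]
ha [ 21.  124.3]
ta [ 22.  207.7]
```

View pics/m10.png

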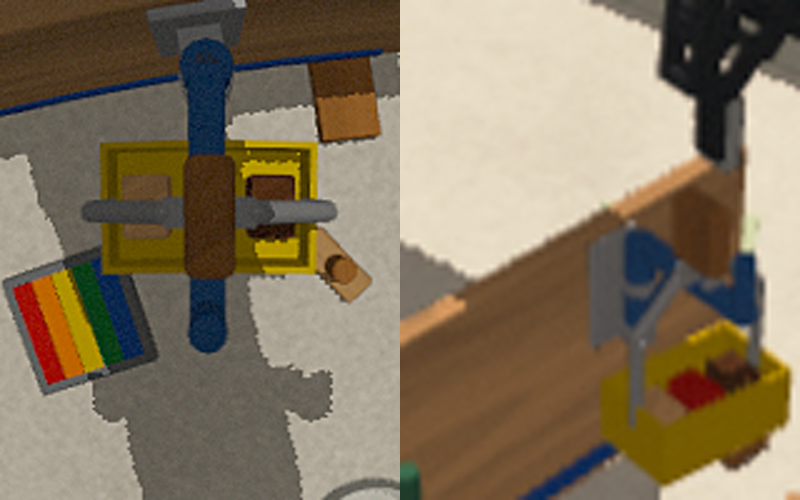

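The caddy hangs upright and centred on hook b in both views. Next: fold hook a.

```bash
python3 - <<'E'
from rows import *
T=arc((.4705,-.1677),[-11.8],.305,1,.031); rows([(*T[0][:3],78.2)])
p=np.load('w10.npy',allow_pickle=True).item(); q=np.load('s10.npy',allow_pickle=True).item()
print("ha",onz(p,23.1,119.8,.195),"scene tip/boxes",[np.round(np.array(d["xy"])*[512,384],1) for d in tip_of(q,"hinge_a")] if 0 else "")
E
```

```text
start 26.8 [0.6219 0.0308 0.3051] 160.4 F [ 0.87  0.58 -0.06]
[[np.float64(-12.2), np.float64(-257.0), np.float64(0.1), 0, 0, np.float64(1.435)]]
ha [ 0.47196448 -0.16381919  0.195     ] scene tip/boxes
```

Request:
jog_arm:
  rows:
    - [-3, -30, 0, 0, 0, 0.16]
    - [-5, -80, 0, 0, 0, 0.34]
    - [-8, -130, 0, 0, 0, 0.52]
    - [-10, -180, 0, 0, 0, 0.7]
    - [-12, -225, 0, 0, 0, 0.88]
    - [-12, -250, 0, 0, 0, 1.06]
    - [-12, -257, 0, 0, 0, 1.24]
    - [-12, -257, 0, 0, 0, 1.42]
    - [-12, -257, 0, 0, 0, 1.435]
    - [-12, -257, 0, 0, 0, 1.435]
  gripper: 1
  newtons: 20

```text
time_s: 28.05
tcp_pos: [0.5478, -0.2153, 0.3051]
orientation: [0.775, 0.632, 0.0, 0.0]
wrist_force: [-0.5, 0.7, 1.0]
finger_gap: -0.0001
grasp_force: 0.0
```

```bash
cat > g.py <<'E'
from h import *
p=cam("wrist"); im=cv2.cvtColor(p["image"],cv2.COLOR_RGB2HSV)
m=cv2.inRange(im,(70,100,30),(88,255,160)); n,l,st,c=cv2.connectedComponentsWithStats(m)
for i in np.argsort(-st[1:,4])[:3]+1: print(st[i],c[i].round(1))
print([(np.round(np.array(d["xy"])*[512,384],1),round(d["score"],2),onz(p,*(np.array(d["xy"])*[512,384]),.195).round(4)) for d in tip_of(p,"hinge_a")])
print("pred ha,ta",proj(p,(.4705,-.1677,.195)),proj(p,(.5537,-.185,.225)),proj(p,(.5537,-.185,.195)),state()["tcp_pos"])
E
python3 g.py
```

```text
[146 143  48  26 633] [169.4 157.5]
[226 152  34  22 442] [244.6 160.5]
[201 152  20  14 206] [210.5 158.4]
[(array([155.9, 162.6]), 0.84, array([ 0.4712, -0.1703,  0.195 ]))]
pred ha,ta (np.float64(154.45435486461187), np.float64(159.86941326761178)) (np.float64(252.93928580721774), np.float64(165.87754257453815)) (np.float64(252.94452271108256), np.float64(158.82150400798076)) [ 0.54792345 -0.21537681  0.30497555]
```

Request:
jog_arm:
  rows:
    - [0, 0, 50, 0, 0, 0]
    - [0, 0, 85, 0, 0, 0]
    - [0, 0, 94, 0, 0, 0]
    - [0, 0, 94, 0, 0, 0]

```text
time_s: 28.65
tcp_pos: [0.548, -0.2157, 0.2112]
orientation: [0.776, 0.631, -0.0, -0.0]
wrist_force: [1.1, -0.1, 0.4]
finger_gap: 0.0001
grasp_force: 0.0
```

```bash
python3 - <<'E'
from rows import *
rows(arc((.4705,-.1677),[-11.8,-11,-6,0,6,12,18,24,30,35,40,45],.211,1,.018))
E
```

```text
start 28.65 [ 0.548  -0.2157  0.2112] 78.2 F [ 1.1  -0.13  0.35]
[[np.float64(13.1), np.float64(-0.7), np.float64(0.2), 0, 0, np.float64(0.001)], [np.float64(14.3), np.float64(-0.4), np.float64(0.2), 0, 0, np.float64(-0.013)], [np.float64(21.8), np.float64(0.7), np.float64(0.2), 0, 0, np.float64(-0.101)], [np.float64(30.9), np.float64(1.2), np.float64(0.2), 0, 0, np.float64(-0.205)], [np.float64(39.9), np.float64(0.8), np.float64(0.2), 0, 0, np.float64(-0.31)], [np.float64(48.9), np.float64(-0.6), np.float64(0.2), 0, 0, np.float64(-0.415)], [np.float64(57.7), np.float64(-2.9), np.float64(0.2), 0, 0, np.float64(-0.519)], [np.float64(66.2), np.float64(-6.2), np.float64(0.2), 0, 0, np.float64(-0.624)], [np.float64(74.3), np.float64(-10.3), np.float64(0.2), 0, 0, np.float64(-0.729)], [np.float64(80.7), np.float64(-14.3), np.float64(0.2), 0, 0, np.float64(-0.816)], [np.float64(86.8), np.float64(-18.9), np.float64(0.2), 0, 0, np.float64(-0.903)], [np.float64(92.4), np.float64(-24.0), np.float64(0.2), 0, 0, np.float64(-0.991)]]
```

Request:
jog_arm:
  rows:
    - [8, -0.5, 0, 0, 0, 0]
    - [14, -0.5, 0, 0, 0, -0.013]
    - [22, 0.7, 0, 0, 0, -0.1]
    - [31, 1.2, 0, 0, 0, -0.205]
    - [40, 0.8, 0, 0, 0, -0.31]
    - [49, -0.6, 0, 0, 0, -0.415]
    - [57.7, -2.9, 0, 0, 0, -0.52]
    - [66.2, -6.2, 0, 0, 0, -0.624]
    - [74.3, -10.3, 0, 0, 0, -0.73]
    - [80.7, -14.3, 0, 0, 0, -0.816]
    - [86.8, -18.9, 0, 0, 0, -0.903]
    - [92.4, -24, 0, 0, 0, -0.99]

```text
time_s: 30.15
tcp_pos: [0.5446, -0.1204, 0.2124]
orientation: [0.382, 0.924, -0.0, 0.002]
wrist_force: [0.8, -1.5, 1.0]
finger_gap: 0.0
grasp_force: 1.0
```

```bash
python3 g.py; python3 - <<'E'
from rows import *
rows(arc((.4705,-.1677),[50,54,58,62,65,68,70,72,74,76],.211,1,.018))
E
```

```text
[  97  173  167   76 3575] [180.3 208.8]
[322 130  34  43 233] [338.7 150.5]
[472 264  13  21 101] [478.  274.6]
[]
pred ha,ta (np.float64(107.3758310706614), np.float64(209.1489842493577)) (np.float64(184.61411588836646), np.float64(343.64161060716765)) (np.float64(192.9629980654911), np.float64(311.82379849383796)) [ 0.54389005 -0.11981696  0.21215432]
start 30.25 [ 0.5439 -0.1198  0.2122] 135.0 F [ 0.24 -0.81  0.32]
[[np.float64(7.5), np.float64(0.5), np.float64(1.2), 0, 0, np.float64(-0.087)], [np.float64(13.6), np.float64(1.0), np.float64(1.2), 0, 0, np.float64(-0.157)], [np.float64(19.6), np.float64(1.1), np.float64(1.2), 0, 0, np.float64(-0.227)], [np.float64(25.7), np.float64(0.8), np.float64(1.2), 0, 0, np.float64(-0.297)], [np.float64(30.2), np.float64(0.3), np.float64(1.2), 0, 0, np.float64(-0.349)], [np.float64(34.7), np.float64(-0.5), np.float64(1.2), 0, 0, np.float64(-0.401)], [np.float64(37.6), np.float64(-1.1), np.float64(1.2), 0, 0, np.float64(-0.436)], [np.float64(40.6), np.float64(-1.8), np.float64(1.2), 0, 0, np.float64(-0.471)], [np.float64(43.5), np.float64(-2.7), np.float64(1.2), 0, 0, np.float64(-0.506)], [np.float64(46.4), np.float64(-3.6), np.float64(1.2), 0, 0, np.float64(-0.541)]]
```

Request:
jog_arm:
  rows:
    - [7.5, 0.5, 1, 0, 0, -0.087]
    - [13.6, 1, 1, 0, 0, -0.157]
    - [19.6, 1, 1, 0, 0, -0.227]
    - [25.7, 0.8, 1, 0, 0, -0.297]
    - [30.2, 0.3, 1, 0, 0, -0.349]
    - [34, -0.4, 1, 0, 0, -0.39]

```text
time_s: 31.0
tcp_pos: [0.5202, -0.0965, 0.2109]
orientation: [0.197, 0.98, 0.0, 0.001]
wrist_force: [3.1, -0.6, 0.6]
finger_gap: -0.0001
grasp_force: 1.0
```

Request:
jog_arm:
  rows:
    - [1, 0, 0, 0, 0, -0.012]
    - [2, 0, 0, 0, 0, -0.024]
    - [3, 0, 0, 0, 0, -0.035]
    - [4, 0, 0, 0, 0, -0.047]

```text
time_s: 31.5
tcp_pos: [0.5155, -0.0951, 0.2099]
orientation: [0.174, 0.985, 0.0, 0.0]
wrist_force: [1.8, 0.5, 1.0]
finger_gap: -0.0002
grasp_force: 0.9
```

Request:
jog_arm:
  rows:
    - [1, 0, 0, 0, 0, -0.012]
    - [2, 0, 0, 0, 0, -0.024]
    - [3, 0, 0, 0, 0, -0.035]

```text
time_s: 31.88
tcp_pos: [0.5125, -0.0939, 0.2098]
orientation: [0.156, 0.988, 0.0, -0.0]
wrist_force: [2.2, 1.4, 0.6]
finger_gap: 0.0
grasp_force: 0.9
```

Request:
jog_arm:
  rows:
    - [1, 0, 0, 0, 0, -0.012]
    - [2, 0, 0, 0, 0, -0.024]
    - [3, 0, 0, 0, 0, -0.035]

```text
time_s: 32.25
tcp_pos: [0.5096, -0.093, 0.2098]
orientation: [0.139, 0.99, 0.0, -0.0]
wrist_force: [2.8, 1.1, 0.0]
finger_gap: -0.0001
grasp_force: 0.9
```

Request:
jog_arm:
  rows:
    - [1, 0, 0, 0, 0, -0.012]
    - [2, 0, 0, 0, 0, -0.024]
    - [2, 0, 0, 0, 0, -0.024]

```text
time_s: 32.62
tcp_pos: [0.5076, -0.0925, 0.2099]
orientation: [0.127, 0.992, 0.0, -0.0]
wrist_force: [2.1, 0.5, -0.0]
finger_gap: -0.0
grasp_force: 0.7
```

Request:
jog_arm:
  rows:
    - [0.5, 0, 0, 0, 0, -0.006]
    - [1, 0, 0, 0, 0, -0.012]
    - [1.5, 0, 0, 0, 0, -0.018]
    - [1.5, 0, 0, 0, 0, -0.018]

```text
time_s: 33.12
tcp_pos: [0.5063, -0.0922, 0.2099]
orientation: [0.119, 0.993, 0.0, -0.0]
wrist_force: [1.8, 0.3, 0.1]
finger_gap: 0.0002
grasp_force: 0.8
```

Request:
jog_arm:
  rows:
    - [0.5, 0, 0, 0, 0, 0]
    - [1, 0, 0, 0, 0, 0]
    - [1.5, 0, 0, 0, 0, 0]
    - [1.5, 0, 0, 0, 0, 0]

```text
time_s: 33.62
tcp_pos: [0.5048, -0.0918, 0.2099]
orientation: [0.119, 0.993, 0.0, -0.0]
wrist_force: [2.0, 0.4, 0.6]
finger_gap: -0.0001
grasp_force: 0.8
```

Request:
jog_arm:
  rows:
    - [0.5, 0, 0, 0, 0, 0]
    - [1, 0, 0, 0, 0, 0]
    - [1, 0, 0, 0, 0, 0]

```text
time_s: 34.0
tcp_pos: [0.5038, -0.0916, 0.2099]
orientation: [0.119, 0.993, 0.0, -0.0]
wrist_force: [1.6, 0.3, 0.1]
finger_gap: 0.0002
grasp_force: 0.8
```

Request:
jog_arm:
  rows:
    - [0.5, 0, 0, 0, 0, 0]
    - [1, 0, 0, 0, 0, 0]
    - [1, 0, 0, 0, 0, 0]

```text
time_s: 34.38
tcp_pos: [0.5035, -0.0915, 0.21]
orientation: [0.119, 0.993, -0.0, 0.001]
wrist_force: [4.5, 0.1, -1.9]
finger_gap: 0.0
grasp_force: 2.3
```

Request:
jog_arm:
  rows:
    - [0.5, 0, 0, 0, 0, 0]
    - [1, 0, 0, 0, 0, 0]
    - [1, 0, 0, 0, 0, 0]

```text
time_s: 34.75
tcp_pos: [0.5034, -0.0915, 0.21]
orientation: [0.119, 0.993, -0.0, 0.001]
wrist_force: [7.4, 0.0, -4.1]
finger_gap: 0.0002
grasp_force: 3.6
```

Request:
jog_arm:
  rows:
    - [0.5, 0, 0, 0, 0, 0]
    - [1, 0, 0, 0, 0, 0]
    - [1, 0, 0, 0, 0, 0]

```text
time_s: 35.12
tcp_pos: [0.5033, -0.0915, 0.2101]
orientation: [0.119, 0.993, -0.0, 0.002]
wrist_force: [9.9, -0.9, -4.6]
finger_gap: 0.0002
grasp_force: 4.9
```

Request:
jog_arm:
  rows:
    - [0.5, 0, 0, 0, 0, 0]
    - [1, 0, 0, 0, 0, 0]
    - [1, 0, 0, 0, 0, 0]

```text
time_s: 35.5
tcp_pos: [0.5032, -0.0915, 0.2102]
orientation: [0.119, 0.993, -0.0, 0.003]
wrist_force: [12.6, -1.4, -6.9]
finger_gap: 0.0004
grasp_force: 6.1
```

Request:
jog_arm:
  rows:
    - [-0.8, 0, 0, 0, 0, 0]
    - [-0.8, 0, 0, 0, 0, 0]
    - [-0.8, 0, 0, 0, 0, 0]
    - [-0.8, 0, 0, 0, 0, 0]
    - [-0.8, 0, 0, 0, 0, 0]

```text
time_s: 36.12
tcp_pos: [0.5033, -0.0915, 0.2101]
orientation: [0.119, 0.993, -0.0, 0.002]
wrist_force: [10.7, -0.6, -5.2]
finger_gap: -0.0002
grasp_force: 5.1
```

Request:
jog_arm:
  rows:
    - [-3, 0, 0, 0, 0, 0]
    - [-15, 0, 0, 0, 0, 0]
    - [-25, 0, -20, 0, 0, 0]
    - [-25, 0, -70, 0, 0, 0]
    - [-25, -60, -100, 0, 0, 0]
    - [-25, -60, -100, 0, 0, 0]
    - [-25, -60, -100, 0, 0, 0]

```text
time_s: 37.0
tcp_pos: [0.5106, -0.1553, 0.3093]
orientation: [0.119, 0.993, 0.0, -0.001]
wrist_force: [0.3, 0.1, 0.9]
finger_gap: 0.0
grasp_force: 0.0
```

```bash
python3 d.py w11; python3 - <<'E'
from h import *
p=cam("wrist")
for t in ["hinge_a","caddy_hang","caddy_grip"]:
    for d in tip_of(p,t): 
        u=np.array(d["xy"])*[512,384]; print(t,d["score"],onz(p,*u,.225 if "grip" in t else .195).round(4))
a,b=p["image"],np.load("w10.npy",allow_pickle=True).item()
q=cam("scene"); q0=np.load("s10.npy",allow_pickle=True).item()
for n,pp in (("before",q0),("now",q)):
    try: print(n,[(t,(np.array(d["xy"])*[512,384]).round(1)) for t in ["caddy_hang","ink_pad_mid","wood_stamp_mid","tag_stack_mid","glue"] for d in tip_of(pp,t)[:2]])
    except Exception as e: print(n,e)
c=cv2.absdiff(q["image"],q0["image"])[150:225,255:290].max(2); print("caddy-b diff px>40:",(c>40).sum())
E
```

```text
hinge_a [([227.7, 153.7], 0.84)]
  caddy_grip [([476.7, 202.7], 0.95), ([228.7, 153.1], 0.32)]
  caddy_hang [([54.2, 2.7], 0.96), ([458.6, 193.5], 0.61)]
37.2 [ 0.5106 -0.154   0.3088] [-0.03226244 -0.2005644   0.07143093] 2.2511495819310825e-05 [-0.44  0.22  0.1   1.44  0.   -0.21]
hb [467.  148.1]
tb [530.6 174.5]
ha [227.5 157.5]
ta [232.8 259.2]
hinge_a 0.95 [ 0.4713 -0.1694  0.195 ]
caddy_hang 0.82 [ 0.2792 -0.2972  0.195 ]
caddy_hang 0.56 [0.562 0.053 0.195]
caddy_hang 0.3 [0.5146 0.1403 0.195 ]
caddy_grip 0.6 [0.5651 0.0525 0.225 ]
before only the last four pictures can be asked about
now [('caddy_hang', array([ 84.2, 230.2])), ('caddy_hang', array([280.2, 176.1])), ('ink_pad_mid', array([270.1, 255.1])), ('wood_stamp_mid', array([300.2, 226.2])), ('tag_stack_mid', array([201.9, 303.4])), ('glue', array([326.1, 188.2]))]
caddy-b diff px>40: 322
```

```bash
python3 -c "
from bench import *
print(hand_in())"
```

```text
the job is handed in; nothing more can be done
None
```

Job handed in at about 37 s. Hook b was swung out and held on its stop at about 9.6 N, the caddy was moved over and hangs upright between b's ribs, and hook a was folded and held on its stop at about 11–12 N (peak about 14 N); I viewed 13 pictures, over the limit of 10, and no verdict was returned.

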